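# Refit a guard post in its shelf bracket

### The arm

A 6-joint arm with a two-finger parallel gripper is mounted at the origin on the work surface. World frame = base frame: x ahead of the robot, y to its left, z up, the work surface at z = 0. Lengths are in m, angles in rad, forces in N, time in s.
With the tool pointing down it reaches from about 0.375 to 0.925 m from the base axis. Payload 5.7 kg.
Tool frame: the origin (TCP) lies midway between the tips of the shut fingers; the grasp point (between the pads) lies 19 mm behind it; z points along the fingers, y is the line along which they close (so a half turn about z gives the same grasp; the last joint's range is limited). The gripper opens to 88 mm and grips with 3 to 60 N. Pads are 20 mm wide; open, the fingers measure 115 mm over their backs; the gripper's body (75 mm by 178 mm) begins 61 mm behind the grasp point.
Start: joints at [-1.314, 0.359, 1.51, -0, 1.272, -0.115], TCP at [0.218, -0.559, 0.223] pointing down, gripper open.
Joint ranges: [-2.97, 2.97], [-1.01, 2.36], [0.21, 2.38], [-0.96, 4.11], [0.2, 2.71], [-2.98, 2.98]. Speed limits (rad/s): [2.39, 2.39, 3.14, 3.14, 3.14, 3.14].

### API

Orientations are given as a unit quaternion [x, y, z, w].
In Python, from bench import move_ptp, servo_line, goto_joints, move_gripper, sleep, inverse_kinematics, capture, PlanningError, close_job, spot_in, silhouettes, current_clock, current_joint_pos, current_qvel, current_joint_torque, current_position, current_orientation, current_force, current_torque, current_finger_gap, current_grip_force gives the robot as it stands. Calls block until the motion is done:
- move_ptp(position, orientation): joint-space move of the TCP to a pose.
- servo_line(position, orientation=None, rate=0.15, contact_N=None): straight line of the TCP; orientation=None keeps the orientation; rate is the mean speed in m/s. With contact_N (N) it stops when the force on the tool has changed by that much, and returns True; else False.
- goto_joints(angles): joint-space move.
- move_gripper(opening): finger opening in m; the grip force is fixed at half the most; returns when the fingers have stopped.
- sleep(seconds).
- inverse_kinematics(position, orientation): joint angles nearest the present ones, or None.
- capture(name): name is "scene" or "side" or "wrist"; returns a dict with "image" (480x640x3 uint8, blue, green, red), "range_z" (480x640 float32, m along the optical axis (not along the pixel's ray), 0 where there is no reading), "intrinsics" (3x3 intrinsics, pixels), "k1" (the pictures are not rectified: a ray, as slopes to the right and down, at radius r is drawn at 1 + k1 r^2 times it, then the intrinsics apply), "R" (3x3) and "t" (3): a world point X has camera coordinates R X + t. Camera axes: x right, y down, z forward; pixel columns grow to the right and rows downward; lengths in m; the calibration is good to about 2 mm. A picture is of the moment at which its call begins.
A pose or a line that the arm cannot do raises PlanningError and nothing moves.
- close_job(): hands the job in; it is judged then, once.
Trained networks look in the newest picture that a camera, given by its name, has taken for a name from the list of things; names that differ only in an ending like _2 or _b are one class to them, and where a whole thing is asked for, a point or a joint stands for the part that bears it (a point fixed in the world has none). Each returns a list of dicts, best first, with "conf" (0 to 1); they miss things now and then, are a little off and sometimes report something else, mostly with a low value. They report only what shows in the picture. A call takes as long as a camera call. They do not tell look-alikes from the thing itself.
- spot_in(camera, query): "xy" ([column, row] in pixels, amid what is visible of it).
- silhouettes(camera, query): "region" (480x640 bool, what is visible of it) and "xy" ([column, row] in pixels, amid what is visible of it).
Readings, each from a call of its own:
- current_clock(): time.
- current_joint_pos(): joint angles.
- current_qvel(): joint speeds.
- current_joint_torque(): joint torques, N m.
- current_position(): TCP position.
- current_orientation(): TCP orientation.
- current_force(): force on the tool from outside, world axes, zero at the start.
- current_torque(): the same for the moment, N m.
- current_finger_gap(): finger opening in m.
- current_grip_force(): force on a finger pad.
Only numpy, scipy, OpenCV 4.12 (cv2) and the standard library are available. Lean on these libraries where they do the work, as an engineer would, in place of code of your own. Each camera call takes 0.05 s, during which the arm holds its last target. There are 200 camera calls.

### The job

The dryer's shaking walks things off the glass shelf, so put the loose chrome guard post back into the one empty bracket on the shelf's front edge: lean it about ten degrees so that its bottom edge goes into the bore first, find the fit by feel, then straighten it and slide it down until its collar sits flat on the socket, and let go. It is a snug fit and the bracket only nips the glass, so keep every push gentle, and leave the other things on the shelf where they are.

Things in the scene. Friction and masses are not known exactly. Their poses are not given: they have to be found in the camera images.
- post_mid (a point): The loose chrome guard post, upright and round, 99 mm tall, 0.15 to 0.25 kg. This point is on its axis half-way up, 49.5 mm above the foot; z points up along the axis.
- post_foot (a point): Centre of the flat underside of the loose post, z up along its axis. From here up: plain pin 22 mm in diameter to 32 mm (its bottom edge is square, no chamfer), a collar 34 mm across from 32 to 37 mm, plain 22 mm shaft to 88 mm (where to grip), then a cap 26 mm across up to the top at 99 mm.
- post: The same loose post as a whole: origin at the centre of its underside, z up along its axis.
- bracket: The one empty chrome clamp bracket on the glass shelf's front edge; its two neighbours of the same make, about 0.2 m apart, hold their posts already. Origin in the middle of its slotted clamp plate, level with the top of the glass; z up, x away from the robot, square to the edge. The clamp only nips the glass: the post must not push it with more than 18 N or it would slip.
- bracket_mouth (a point): Fixed point 45 mm straight above the bracket's origin, level with the mouth of its upright round socket (37 mm across, open bore 23.5 mm in diameter, 34 mm deep, no chamfer). The socket is bolted tight in a slot: its axis stands anywhere up to 10 mm off this point along the bracket's x and 2 mm along y, not measured. With the post home its collar rests on the mouth, its foot 32 mm lower.
- shelf: The clear glass shelf, 300 mm deep, 1000 mm wide, 10 mm thick, fixed; origin at worktop level under its middle, the top of the glass 100 mm above it; x away from the robot.
- canister: White ceramic canister with hinged latch lid, 100 mm across, 137 mm tall, origin under it.
- peg_bowl: Stainless steel bowl with clothes pegs, 124 mm across, 52 mm tall, origin under it.
- clothes_peg: One wooden clothes peg lying on the glass, 72 mm long along x, 10 mm wide, 13 mm tall, origin under it.
- dustpan: Blue plastic dustpan lying flat, about 220 x 160 x 38 mm, handle away from the robot, origin under the pan.
- bamboo_brush: Bamboo scrubbing brush lying on its bristles, 36 x 150 mm, 38 mm tall, long along y, origin under it.
- acrylic_box: Clear acrylic box with sliding lid, 150 x 90 mm, 65 mm tall, origin under it.
- stain_jar: Small amber jar with black cap, 48 mm across, 46 mm tall, origin under it.
- lint_roll: Upright paper refill roll, 54 mm across, 100 mm tall, origin under it.
Not all that is in view belongs to the job. There is more than one size of the post; the job needs the smallest.

How it is judged:
By the outcome, as a careful person would: the job done as asked, in the order asked, and still so for the second after the job is handed in, with the robot touching nothing.
It also fails if it takes over 67 s, if anything falls off the work surface, if the arm or the gripper's body presses on something with over 40 N, if the wrist force passes 120 N, or if a joint passes its speed limit or range.

## Working session

There is one attempt and no reset: what is moved stays moved. The work goes in short steps, each a Python script; the robot and the scene stay as the last script left them, time stands still between calls to the robot, and variables do not carry over. Pictures are saved under pics/ and viewed, at most 10 in all, crops included, and the job is handed in when it is done.

```bash
ls; mkdir -p pics; cat > h.py <<'E'
import numpy as np, cv2
from bench import *
def ray(c,px):
    K=c["intrinsics"];d=np.array([(px[0]-K[0,2])/K[0,0],(px[1]-K[1,2])/K[1,1]]);s=d.copy()
    for _ in range(20): s=d/(1+c["k1"]*(s@s))
    return s
def world(c,px,z=None):
    s=ray(c,px); 
    if z is None: z=c["range_z"][int(round(px[1])),int(round(px[0]))]
    return c["R"].T@(np.array([s[0],s[1],1])*z-c["t"])
def atheight(c,px,h):
    s=ray(c,px);o=-c["R"].T@c["t"];d=c["R"].T@np.array([s[0],s[1],1]);return o+d*(h-o[2])/d[2]
def proj(c,X):
    p=c["R"]@np.asarray(X)+c["t"];s=p[:2]/p[2];s=s*(1+c["k1"]*(s@s));return (c["intrinsics"]@np.array([s[0],s[1],1]))[:2]
E
python3 - <<'E'
from h import *
for n in("scene","side","wrist"):
    c=capture(n);cv2.imwrite(f"pics/{n}0.png",c["image"]);print(n,-c["R"].T@c["t"],c["R"][2])
    if n=="wrist":continue
    for q in("post","post_mid","post_foot","bracket","canister","peg_bowl","clothes_peg","acrylic_box","stain_jar","lint_roll","bamboo_brush","dustpan"):
        for d in spot_in(n,q)[:6]: print(q,round(d["conf"],2),np.round(d["xy"],0),world(c,d["xy"]).round(3))
E
```

```text
pics
scene [ 0.93270742 -0.57184918  0.88588561] [-0.37385716  0.57325998 -0.72911167]
post 0.87 [247. 237.] [ 0.389 -0.068  0.119]
post 0.8 [278. 220.] [0.394 0.031 0.087]
post 0.62 [366. 260.] [ 0.658 -0.029  0.17 ]
post_mid 0.84 [282. 217.] [0.4   0.04  0.092]
post_mid 0.78 [363. 263.] [ 0.655 -0.033  0.163]
post_mid 0.66 [248. 235.] [ 0.394 -0.069  0.127]
post_mid 0.35 [299. 268.] [ 0.53  -0.076  0.112]
post_foot 0.88 [367. 265.] [ 0.661 -0.027  0.152]
post_foot 0.72 [247. 234.] [ 0.393 -0.07   0.132]
post_foot 0.66 [278. 219.] [0.395 0.03  0.092]
bracket 0.69 [361. 179.] [0.508 0.218 0.125]
bracket 0.5 [428. 193.] [0.677 0.218 0.159]
canister 0.92 [471. 143.] [0.707 0.37  0.21 ]
peg_bowl 0.74 [302. 339.] [ 0.641 -0.222  0.138]
clothes_peg 0.65 [297. 268.] [ 0.529 -0.079  0.115]
clothes_peg 0.44 [364. 260.] [ 0.656 -0.033  0.17 ]
acrylic_box 0.68 [428. 189.] [0.671 0.233 0.157]
stain_jar 0.64 [346. 211.] [0.539 0.096 0.137]
stain_jar 0.3 [362. 183.] [0.512 0.217 0.117]
lint_roll 0.62 [407. 140.] [0.554 0.359 0.169]
bamboo_brush 0.58 [400. 273.] [ 0.72  -0.002  0.139]
dustpan 0.93
[... 483 characters left out ...]
0.156]
post_foot 0.59 [386. 281.] [0.377 0.053 0.08 ]
bracket 0.58 [311. 302.] [0.483 0.236 0.116]
canister 0.95 [168. 306.] [0.648 0.449 0.207]
peg_bowl 0.71 [329. 195.] [ 0.646 -0.228  0.136]
acrylic_box 0.69 [229. 279.] [0.642 0.287 0.161]
stain_jar 0.82 [318. 262.] [0.517 0.126 0.14 ]
lint_roll 0.85 [241. 326.] [0.53  0.408 0.173]
bamboo_brush 0.76 [269. 231.] [0.704 0.031 0.13 ]
bamboo_brush 0.62 [167. 304.] [0.646 0.45  0.213]
dustpan 0.69 [367. 183.] [ 0.597 -0.431  0.105]
dustpan 0.52 [308. 302.] [0.488 0.239 0.117]
dustpan 0.36 [260. 321.] [0.56  0.312 0.098]
dustpan 0.3 [169. 306.] [0.646 0.447 0.209]
wrist [ 0.28496108 -0.53379407  0.3849268 ] [-0.24029573 -0.09365942 -0.96617073]
```

View pics/scene0.png

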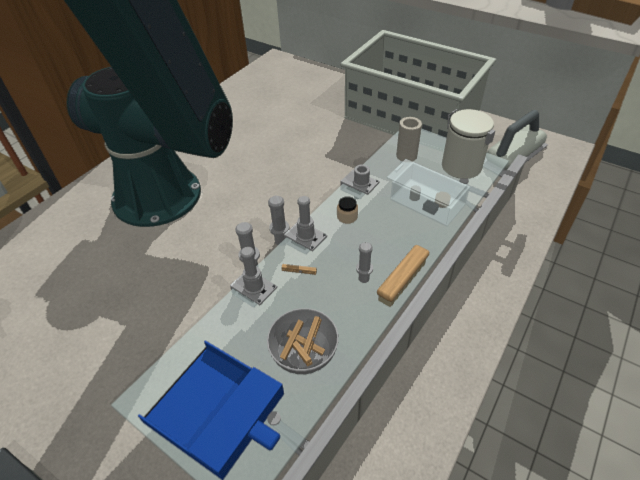

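View pics/side0.png

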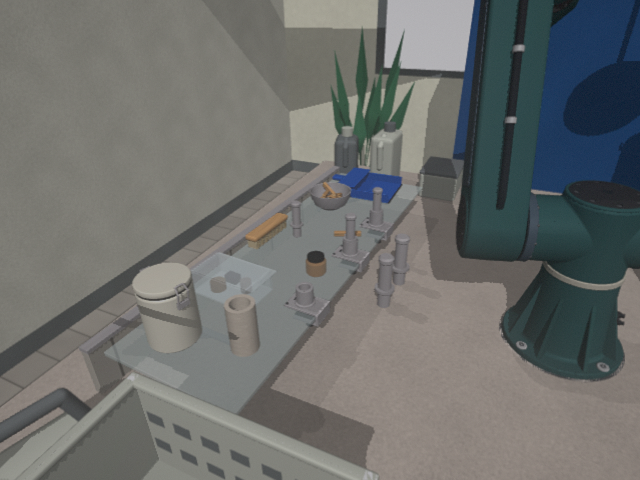

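Look-alikes, by scene pixel: loose posts at (247,237) and (278,216) on the worktop and (365,260) on the glass, plus fitted posts at (252,270) and (305,220) in the neighbour brackets. The empty bracket is at (361,179). I'll measure the three loose ones to choose.

```bash
python3 - <<'E'
from h import *
c=capture("scene");s=capture("side")
for n,cc in(("scene",c),("side",s)):
    for d in silhouettes(n,"post")[:6]:
        m=cv2.erode(d["region"].astype(np.uint8),np.ones((2,2)));v,u=np.nonzero(m);P=np.array([world(cc,(a,b)) for a,b in zip(u,v) if cc["range_z"][b,a]>0])
        z=P[:,2];zt=np.percentile(z,98)
        top=P[(z>zt-.008)]
        # width of mask rows (max extents)
        print(n,round(d["conf"],2),np.round(d["xy"]),len(P),"z",np.percentile(z,[1,2,50,98,99.5]).round(3),"top",np.median(top,0).round(3),"minmaxxy",np.percentile(P[:,:2],[2,98],0).round(3).tolist())
    for d in silhouettes(n,"bracket")[:3]:
        v,u=np.nonzero(d["region"]);P=np.array([world(cc,(a,b)) for a,b in zip(u,v) if cc["range_z"][b,a]>0]);z=P[:,2]
        print(n,"br",round(d["conf"],2),np.round(d["xy"]),len(P),np.percentile(P,[3,50,97],0).round(3).tolist(), "mouth", np.median(P[z>.138],0).round(3),(z>.138).sum())
a=cv2.resize(c["image"][180:300,225:385],(800,600),interpolation=cv2.INTER_CUBIC);cv2.imwrite("pics/crop1.png",a)
E
```

```text
scene 0.77 [281. 218.] 567 z [0.016 0.021 0.088 0.141 0.142] top [0.391 0.038 0.138] minmaxxy [[0.377, 0.021], [0.408, 0.054]]
scene 0.74 [365. 260.] 447 z [0.1   0.101 0.157 0.201 0.202] top [ 0.654 -0.026  0.198] minmaxxy [[0.642, -0.038], [0.666, -0.011]]
scene 0.65 [465. 142.] 2640 z [0.108 0.11  0.203 0.239 0.24 ] top [0.687 0.407 0.237] minmaxxy [[0.643, 0.366], [0.734, 0.448]]
scene br 0.73 [363. 180.] 648 [[0.461, 0.205, 0.101], [0.505, 0.221, 0.109], [0.534, 0.255, 0.146]] mouth [0.503 0.228 0.144] 125
side 0.84 [383. 282.] 659 z [0.006 0.009 0.076 0.14  0.141] top [0.381 0.052 0.138] minmaxxy [[0.364, 0.036], [0.397, 0.063]]
side 0.67 [297. 218.] 321 z [0.101 0.101 0.152 0.201 0.201] top [ 0.647 -0.016  0.199] minmaxxy [[0.636, -0.167], [0.712, -0.008]]
side 0.48 [239. 327.] 1700 z [0.102 0.104 0.168 0.201 0.202] top [0.539 0.391 0.2  ] minmaxxy [[0.518, 0.366], [0.564, 0.413]]
side br 0.63 [309. 301.] 965 [[0.455, 0.21, 0.083], [0.486, 0.241, 0.108], [0.529, 0.258, 0.146]] mouth [0.498 0.232 0.144] 161
```

View pics/crop1.png

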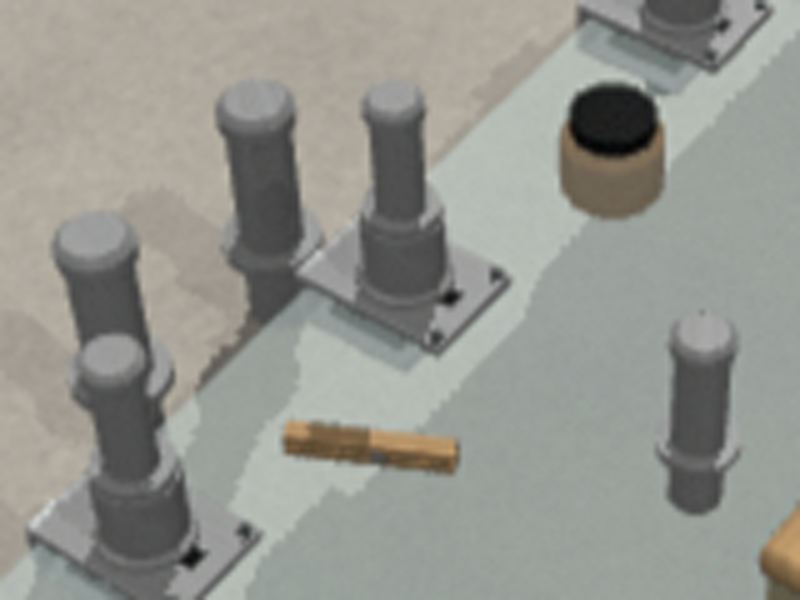

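The post at scene (365,260) on the glass is the 99 mm one, and the two on the worktop are about 140 mm. Next I'll look at the bracket and the post with the wrist camera from the same relative pose, so calibration bias cancels.

```bash
python3 - <<'E'
from h import *
print(current_clock(),current_orientation())
best=None
for q in([1,0,0,0],[0,1,0,0]):
    a=[inverse_kinematics(p,q) for p in([.5,.23,.255],[.65,-.022,.31],[.65,-.022,.146])];print(q,[None if x is None else np.round(x,2) for x in a])
    if all(x is not None for x in a) and (best is None or abs(a[0][5])<best[0]): best=(abs(a[0][5]),q)
q=best[1];print(q)
move_ptp([.5,.23,.255],q);b=capture("wrist");np.save("b.npy",b,allow_pickle=True);br=[(d["conf"],d["xy"]) for d in spot_in("wrist","bracket")[:3]]
print(current_clock(),br,current_position())
move_ptp([.65,-.022,.309],q);p=capture("wrist");np.save("p.npy",p,allow_pickle=True);pr=[(d["conf"],d["xy"]) for d in spot_in("wrist","post")[:3]]
print(current_clock(),pr,current_position())
cv2.imwrite("pics/w1.png",cv2.resize(np.hstack([b["image"],p["image"]]),(800,300),interpolation=cv2.INTER_AREA))
for c,X in((b,[.5,.23,.145]),(p,[.65,-.022,.199])):print(proj(c,X))
E
```

```text
1.65 [ 9.82768814e-01  1.84838998e-01 -2.01415878e-05 -4.99615294e-05]
[1, 0, 0, 0] [array([ 0.31,  0.26,  1.57, -0.  ,  1.31,  1.88]), array([-0.14,  0.37,  1.27, -0.  ,  1.5 ,  1.43]), array([-0.14,  0.5 ,  1.48, -0.  ,  1.16,  1.43])]
[0, 1, 0, 0] [array([ 0.31,  0.26,  1.57, -0.  ,  1.31, -1.27]), array([-0.14,  0.37,  1.27, -0.  ,  1.5 , -1.71]), array([-0.14,  0.5 ,  1.48, -0.  ,  1.16, -1.71])]
[0, 1, 0, 0]
4.6917 [(0.85, [322.0, 217.8])] [0.5003085  0.22942311 0.25495057]
5.9333 [(0.85, [317.8, 228.9])] [ 0.6493015  -0.02025655  0.30877553]
[319.83687816 235.29736129]
[317.4268901  236.72014607]
```

View pics/w1.png

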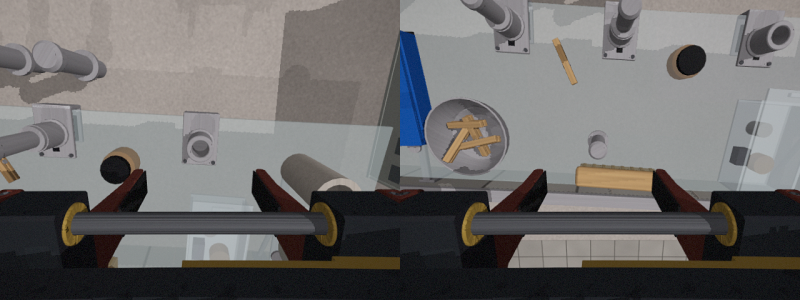

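```bash
python3 - <<'E'
from h import *
b=np.load("b.npy",allow_pickle=True).item();p=np.load("p.npy",allow_pickle=True).item()
for n,c,h,x0,y0 in(("b",b,.145,270,190),("p",p,.199,270,190)):
    P=np.array([[world(c,(u,v)) for u in range(270,371)] for v in range(160,290)])
    print(n,"z quant",np.percentile(P[...,2],[50,90,97,99.5]).round(4))
    m=(abs(P[...,2]-h)<.006); Q=P[m][:,:2]
    (cx,cy),r=cv2.minEnclosingCircle((Q*1000).astype(np.float32)); print(n,m.sum(),"depth circle mm",cx,cy,r, "mean",Q.mean(0), "z",np.median(P[m][:,2]))
a=np.hstack([cv2.resize(c["image"][190:290,270:370],(400,400),interpolation=cv2.INTER_CUBIC) for c in(b,p)])
cv2.imwrite("pics/w2.png",a)
E
```

```text
b z quant [0.1007 0.1213 0.1454 0.1468]
b 972 depth circle mm 502.9197998046875 229.7409210205078 18.635709762573242 mean [0.50220165 0.22971575] z 0.14508419522523897
p z quant [0.1008 0.1388 0.199  0.2007]
p 735 depth circle mm 654.0960693359375 -23.14680290222168 13.245394706726074 mean [ 0.65308233 -0.0232216 ] z 0.1989351547356563
```

View pics/w2.png

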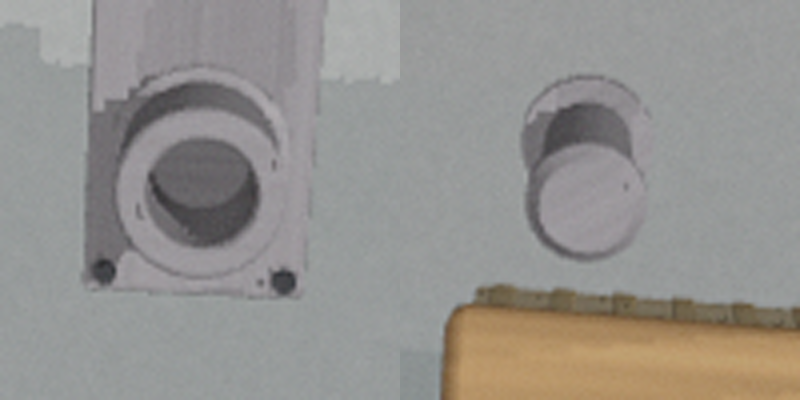

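```bash
python3 - <<'E'
from h import *
b=np.load("b.npy",allow_pickle=True).item();p=np.load("p.npy",allow_pickle=True).item()
# image check of circle centres
print("img",atheight(b,(270+204/4-.4,190+192/4-.4),.145),atheight(p,(270+187/4-.4,190+202/4-.4),.199))
q=[0,1,0,0]
print("settled",current_position())
x,y=.6541,-.0231
move_ptp([x,y,.25],q);servo_line([x,y,.147],rate=.12);print(current_position(),current_force(),current_clock())
sleep(.2);print(current_position(),current_force())
move_gripper(.015);print(current_finger_gap(),current_grip_force(),current_position(),current_force())
g=current_position();np.save("grasp.npy",g)
servo_line([x,y,.26],rate=.12);sleep(.2);print(current_position(),current_orientation(),current_finger_gap(),current_force(),current_torque(),current_clock())
c=capture("side");v=cv2.resize(c["image"][100:300,200:450],(500,400));cv2.imwrite("pics/s1.png",v)
E
```

```text
img [0.50199518 0.23064155 0.145     ] [ 0.65293387 -0.02290448  0.199     ]
settled [ 0.6493015  -0.02025655  0.30877553]
[ 0.65489127 -0.02319518  0.14800545] [-0.44325224 -0.48543238 -1.44885786] 7.2917
[ 0.65468975 -0.0231779   0.14790136] [-0.30824382  0.7397971  -0.59355158]
0.02373497894706697 29.99998837709427 [ 0.65409115 -0.02308641  0.14699936] [ 0.11460306  0.29330582 -0.33221645]
[ 0.65365875 -0.02306049  0.25908514] [ 2.43178930e-05  9.99999681e-01  1.01161860e-04 -7.92387845e-04] 0.023997963961193185 [ 0.72970011  0.12685446 -1.5104979 ] [ 0.0535412  -0.1557431   0.04422691] 9.7917
```

View pics/s1.png

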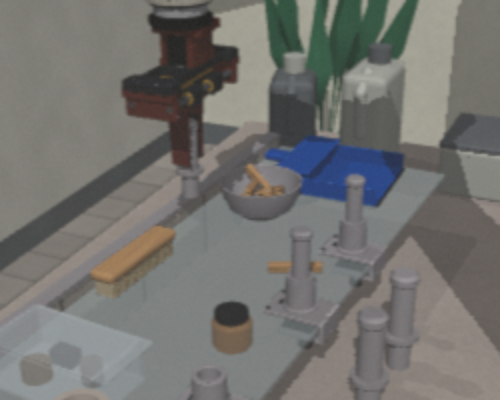

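The wrist picture puts the bore near (321,238), and the side picture shows the small post held and clear of the glass. Next: lean, enter and probe.

```bash
cat >> h.py <<'E'
from scipy.spatial.transform import Rotation as Ro
L=.047; MZ=.145; q0=Ro.from_quat([0,1,0,0])
def pose(m,depth,t):
    """axis passes m=(x,y) at mouth level; foot centre 'depth' below the mouth; lean t deg, top to +x"""
    r=Ro.from_euler('y',t,degrees=True);a=r.apply([0,0,1]);M=np.array([m[0],m[1],MZ])
    foot=M-a*depth/a[2]; return foot+a*L,(r*q0).as_quat()
def mouth():
    """actual axis point at mouth level, foot depth, lean vector"""
    p=np.array(current_position());a=-Ro.from_quat(current_orientation()).apply([0,0,1])
    f=p-a*L; s=(MZ-f[2])/a[2];M=f+a*s
    return np.round(1000*np.array([M[0],M[1],MZ-f[2]]),2),np.round(np.degrees(a[:2]),2)
def F(): return np.round(np.mean([current_force() for _ in range(5)],0),2)
E
python3 - <<'E'
from h import *
T=10
m=np.array([.503-.0025,.2301])
p,q=pose(m,-.03,T);p2=p.copy();p2[2]=.27
move_ptp(p2,q);servo_line(p,q,rate=.1)
p,q=pose(m,-.006,T);servo_line(p,q,rate=.04);sleep(.4);print(mouth(),F(),current_clock())
p,q=pose(m,.001,T);h=servo_line(p,q,rate=.008,contact_N=4);sleep(.3);print("down",h,mouth(),F(),current_clock())
if not h:
    p,q=pose(m+[.007,0],.001,T);h=servo_line(p,q,rate=.008,contact_N=3);print("x+",h,mouth(),F());sleep(.3);print(mouth(),F(),current_clock())
E
```

```text
(array([500.56, 230.11,  -6.14]), array([ 9.94, -0.01])) [-0.43  0.25 -2.73] 12.7417
down False (array([500.52, 230.11,   0.96]), array([ 9.95, -0.  ])) [ 0.1   0.14 -2.21] 14.0833
x+ False (array([507.33, 230.06,   1.04]), array([9.97, 0.  ])) [-1.16  0.08 -2.46]
(array([507.45, 230.06,   1.  ]), array([9.95, 0.  ])) [-1.11 -0.28 -2.88] 15.4083
```

```bash
python3 - <<'E'
from h import *
c=capture("side");s=capture("scene")
a=cv2.resize(c["image"][230:340,260:360],(400,440),interpolation=cv2.INTER_CUBIC);b=cv2.resize(s["image"][110:220,310:410],(400,440),interpolation=cv2.INTER_CUBIC)
cv2.imwrite("pics/t1.png",np.hstack([a,b]));print(current_finger_gap(),current_torque())
E
```

```text
0.02430294195397243 [ 0.00419607 -0.03798962  0.05213317]
```

View pics/t1.png

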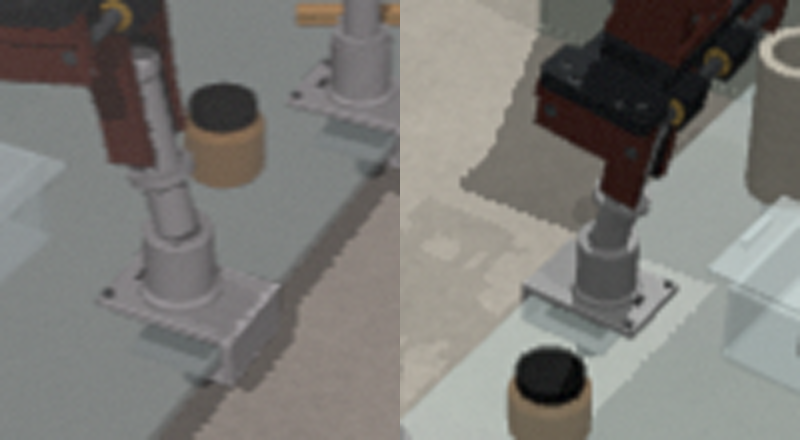

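The post looks to be in the bore but pivoted a few degrees in the pads, leaning more than the tool. I'll fit the pin and socket cylinders from depth to get its true lean and offset.

```bash
cat >> h.py <<'E'
from scipy.optimize import least_squares
def fit(cam,lean0=10,c0=(.503,.230),zp=(.149,.172)):
    """pin axis (x,y at mouth, lean x,y deg) relative to socket axis, by depth"""
    c=capture(cam);u0,v0=proj(c,[*c0,.145]);P=[]
    for v in range(int(v0)-60,int(v0)+60):
        for u in range(int(u0)-60,int(u0)+60):
            if 0<=v<480 and 0<=u<640 and c["range_z"][v,u]>0: P.append(world(c,(u,v)))
    P=np.array(P);d=np.hypot(P[:,0]-c0[0],P[:,1]-c0[1])
    S=P[(P[:,2]>.106)&(P[:,2]<.141)&(d<.026)]
    s=least_squares(lambda k:np.hypot(S[:,0]-k[0],S[:,1]-k[1])-.0185,c0,loss="soft_l1",f_scale=.001).x
    d=np.hypot(P[:,0]-s[0]-np.tan(np.radians(lean0))*(P[:,2]-.145),P[:,1]-s[1])
    Q=P[(P[:,2]>zp[0])&(P[:,2]<zp[1])&(d<.016)]
    def res(k):
        a=np.array([np.tan(k[2]),np.tan(k[3]),1]);a/=np.linalg.norm(a);w=Q-[k[0],k[1],.145];return np.linalg.norm(np.cross(w,a),axis=1)-.011
    r=least_squares(res,[*s,np.radians(lean0),0],loss="soft_l1",f_scale=.001);k=r.x
    print(cam,"socket",(s*1e3).round(1),"pin-socket",((k[:2]-s)*1e3).round(2),"lean",np.degrees(k[2:]).round(1),len(S),len(Q),"rms",round(1e3*np.sqrt(np.median(r.fun**2)),2))
E
python3 - <<'E'
from h import *
fit("side",13);fit("scene",13);print(current_clock())
E
```

```text
side socket [500.  229.9] pin-socket [ 0.33 -1.16] lean [11.5  0.8] 336 104 rms 0.56
scene socket [501.7 230.6] pin-socket [-0.18  2.24] lean [11.8 -5.3] 241 59 rms 0.78
15.6083
```

```bash
cat >> h.py <<'E'
def pose2(m,depth,th,dl):
    """post lean th (deg), tool lean th-dl; hinge at the grasp point 66 mm up"""
    a=Ro.from_euler('y',th,degrees=True).apply([0,0,1]);r=Ro.from_euler('y',th-dl,degrees=True)
    G=np.array([m[0],m[1],MZ])-a*depth/a[2]+a*(L+.019)
    return G-r.apply([0,0,1])*.019,(r*q0).as_quat()
E
python3 - <<'E'
from h import *
dl=2.7;m=[.5033,.2301]
def go(depth,th,n,rate=.015,mm=m):
    h=servo_line(*pose2(mm,depth,th,dl),rate=rate,contact_N=n);print(depth,th,h,F(),np.round(current_position(),4),round(current_clock(),2));return h
go(.0008,12.7,6)
go(.0028,12.7,5,.01)
for th in(10,7.5,5,2.5,0):
    if go(.0028,th,6,.015):
        sleep(.2);print("hit",F())
sleep(.2);print(F(),mouth())
fit("side",0);fit("scene",0)
E
```

```text
0.0008 12.7 False [-1.26 -0.7  -2.1 ] [0.5144 0.2301 0.19  ] 15.86
0.0028 12.7 False [-0.49  0.26 -2.61] [0.5138 0.2301 0.1877] 16.22
0.0028 10 False [-1.15  0.05 -2.27] [0.5114 0.2301 0.1886] 16.51
0.0028 7.5 False [-0.87 -0.91 -1.49] [0.5098 0.2301 0.1888] 16.78
0.0028 5 False [ 0.27  0.03 -1.23] [0.5079 0.2301 0.189 ] 17.06
0.0028 2.5 False [-0.22 -1.03 -1.46] [0.506  0.2301 0.1892] 17.33
0.0028 0 False [-0.15  0.2  -2.21] [0.5041 0.2301 0.1892] 17.61
[-0.05 -0.64 -1.4 ] (array([506.85, 230.12,   2.63]), array([-2.68, -0.  ]))
side socket [500.1 229.6] pin-socket [ 0.51 -0.91] lean [-0.6  2.7] 319 92 rms 0.62
scene socket [501.4 231.2] pin-socket [-0.03  0.7 ] lean [ 1.1 -2. ] 230 60 rms 0.75
```

```bash
python3 - <<'E'
from h import *
dl=2.7;m=[.5033,.2301]
sleep(.3);print("base",F())
for d in(.006,.010,.016,.022,.028,.031):
    h=servo_line(*pose2(m,d,0,dl),rate=.012,contact_N=5);print(d,h,F(),current_torque().__array__().round(2) if hasattr(current_torque(),'__array__') else current_torque(),mouth()[0],round(current_clock(),2))
    if h: break
E
```

```text
base [-0.82 -0.24 -0.69]
0.006 False [-0.26 -0.04 -2.44] [-0.02  0.04  0.02] [505.99 230.06   6.12] 18.62
0.01 False [-0.6   0.19 -1.68] [ 0.02 -0.01 -0.02] [505.84 230.08  10.08] 19.11
0.016 False [-0.97 -0.29 -2.39] [0.01 0.07 0.02] [505.58 230.08  16.02] 19.76
0.022 False [-0.24 -0.4  -1.86] [ 0.02  0.03 -0.  ] [505.32 230.09  22.03] 20.41
0.028 False [-0.66 -0.54 -2.9 ] [ 0.01 -0.02 -0.03] [505.04 230.08  28.03] 21.06
0.031 False [-0.   -0.37 -2.48] [ 0.05  0.03 -0.01] [504.84 230.08  31.06] 21.46
```

```bash
python3 - <<'E'
from h import *
dl=2.7;m=[.5033,.2301]
h=servo_line(*pose2(m,.0345,0,dl),rate=.006,contact_N=4);print(h,F(),mouth(),current_clock())
sleep(.2);print(F(),mouth())
s=capture("side");c=capture("scene")
a=cv2.resize(s["image"][230:340,260:360],(400,440),interpolation=cv2.INTER_CUBIC);b=cv2.resize(c["image"][110:220,310:410],(400,440),interpolation=cv2.INTER_CUBIC)
cv2.imwrite("pics/t2.png",np.hstack([a,b]))
E
```

```text
True [ 0.89 -0.15  6.2 ] (array([505.21, 230.13,  31.98]), array([-2.73, -0.  ])) 21.8083
[-1.11  0.38  5.25] (array([505.16, 230.13,  31.97]), array([-2.73, -0.01]))
```

View pics/t2.png

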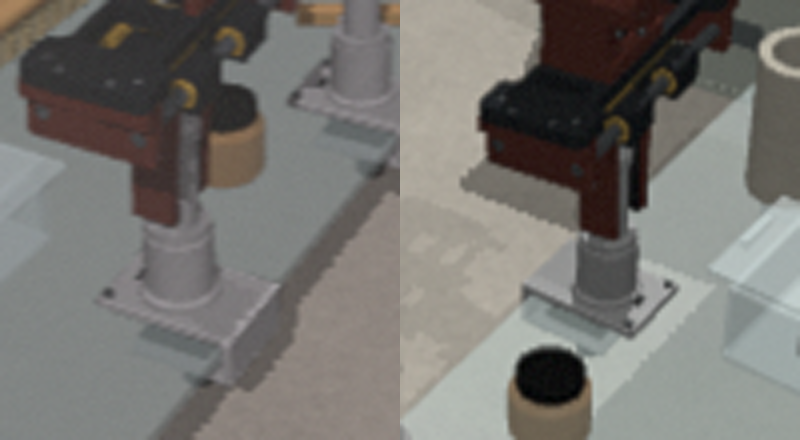

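Contact came at 31.98 mm of foot depth, and the picture shows the collar on the socket mouth at side crop (180,228). Release and withdraw.

```bash
python3 - <<'E'
from h import *
move_gripper(.06);sleep(.2);print(F(),current_finger_gap())
p=np.array(current_position());servo_line(p+[-.003,0,.10],rate=.1);servo_line([.45,.2,.36],[0,1,0,0],rate=.15);sleep(.3)
print(F(),current_clock())
s=capture("side");c=capture("scene")
for n,cc in(("side",s),("scene",c)):
    fit(n,0,zp=(.1525,.186))
    u,v=map(int,proj(cc,[.503,.23,.15]));P=np.array([world(cc,(a,b)) for b in range(v-60,v+30) for a in range(u-30,u+30) if cc["range_z"][b,a]>0]);P=P[np.hypot(P[:,0]-.502,P[:,1]-.23)<.016];print("top z",np.percentile(P[:,2],98).round(4))
a=cv2.resize(s["image"][200:340,250:360],(390,500),interpolation=cv2.INTER_CUBIC);b=cv2.resize(c["image"][90:310,230:430],(400,500),interpolation=cv2.INTER_CUBIC)
cv2.imwrite("pics/t3.png",np.hstack([a,b]))
E
```

```text
[-0.75  0.02  0.03] 0.06009982811679898
[-0.77  0.04 -0.17] 25.4083
side socket [500.1 229.8] pin-socket [-0.02 -0.73] lean [-0.4  0.6] 322 150 rms 0.59
top z 0.2138
scene socket [501.6 230.7] pin-socket [-1.14 -0.14] lean [2.  2.1] 229 104 rms 0.71
top z 0.2136
```

View pics/t3.png

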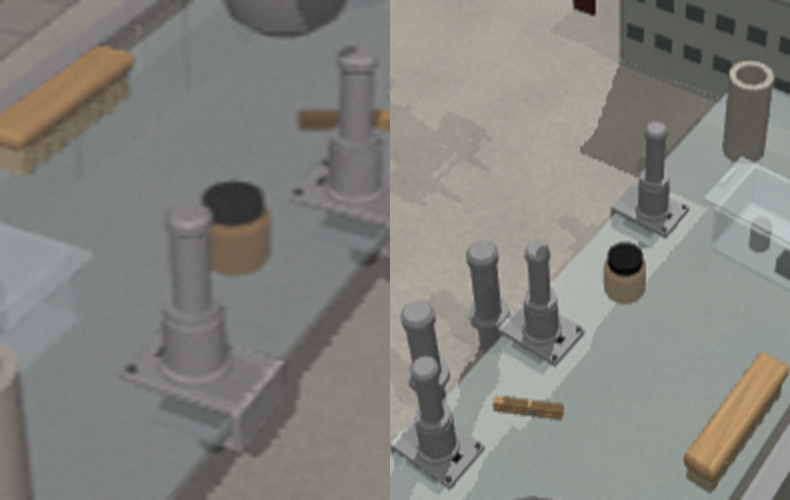

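The post stands in its bracket (side crop (190,290), scene crop (655,170)) like its neighbours, its collar flat on the socket. The other things are where they were.

```bash
python3 -c "
from bench import *
print(close_job())"
```

```text
the job is handed in; nothing more can be done
None
```

The 99 mm chrome post is back in the empty bracket with its collar on the socket, released, and handed in at about 25 s; contact readings stayed under about 10 N and nothing else on the shelf looks moved, though the post pivoted about 3° in the grip during the probe, so its lean was nearer 12–13° than ten before I straightened it.

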